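# Build up a cargo-bike pivot shaft in the swivel stand

## Robot

A 7-joint arm with a two-finger parallel gripper is mounted at the origin on the work surface. World frame = base frame: x ahead of the robot, y to its left, z up, the work surface at z = 0. Lengths are in m, angles in rad, forces in N, time in s.
With the tool pointing down it reaches from about 0.425 to 0.825 m from the base axis. Payload 3.6 kg.
Tool frame: the origin (TCP) lies at the very end of the fingers, on their centre line; the grasp point (between the pads) lies 19 mm behind it (arm.grip_depth is the distance from the TCP to the grasp point, in m); z points along the fingers, y is the direction in which the jaws open and shut (so a half turn about z gives the same grasp; the last joint's range is limited). The gripper opens to 85 mm and grips with 20 to 120 N. Pads are 22 mm wide; open, the fingers measure 114 mm over their backs; the gripper's body (76 mm by 85 mm) begins 54 mm behind the grasp point. The pads swing forward as they close: fully open they stand 13 mm farther back than shut.
Start: joints at [1.232, 0.615, -0.013, 1.423, 0.008, 1.103, -0.04], TCP at [0.2, -0.618, 0.231] pointing down, gripper open.
Joint ranges: [-3.12, 3.12], [-0.3, 2.06], [-1.34, 1.32], [0.26, 2.42], [-1.36, 4.5], [0.01, 1.98], [-2.84, 2.84]. Speed limits (rad/s): [2.79, 2.79, 3.14, 3.14, 3.14, 3.14, 3.14].

## Interface

Orientations are given as a unit quaternion [w, x, y, z].
In Python, from cell import arm gives the robot as it stands. The module is installed in compiled form; this text tells all that it offers.
- The arm moves only by the shell command python3 -m creep 'ROWS' [FORCE]. ROWS is JSON, a list that holds one entry, the list of rows, each a list of 7 numbers: the turn, a rotation vector about the world's x, y, z in rad, then the shift along the world's x, y, z in cm, then the finger opening in cm, from 0 to 8.54. A call has 1 to 20 rows; each row shifts and turns the commanded pose from where the row before left it; what a row does not reach is not made up. A row lasts 1/10 s, in which the tool goes at most 50 mm and 8.59 degrees, less where a joint would pass 70% of its speed; a pose out of reach is approached as far as the arm can. A call is refused whole if a number of a shift passes 5 or a number of a turn 0.15, either way. A call with a gripper value outside its range is refused whole. The fingers move at their own pace and stop on an object; FORCE is the grip in N (left out, the last holds). Time passes only in rows, so rows that do not move let the fingers close. It gives the time, the measured TCP pose, the force and the opening at its end, in the units of the state.
- arm.get_state(): the state, without advancing time (a new reading comes with each control period).
- arm.snapshot(name): name is "scene" or "top"; returns (picture, depth): 480x640x3 uint8, red, green, blue; 480x640 float32, m along the optical axis (not along the pixel's ray), 0 where there is no reading.
- arm.camera_model(name): a dict with "mtx" (3x3 intrinsics, pixels), "extrinsics" (4x4, takes a point from camera to world coordinates). Camera axes: x right, y up, looking along -z (the intrinsics and any distortion apply to the point x, -y, -z); pixel columns grow to the right and rows downward; lengths in m; the calibration is good to about 2 mm. A picture is of the moment at which its call begins. camera_model takes no time and is no camera call.
- arm.job_done(): hands the job in, once; it reports no verdict.
The state is a dict: "time": time; "qpos": joint angles; "qvel": joint speeds; "joint_torque": joint torques, N m; "position": TCP position; "orientation": TCP orientation; "contact_force": force on the tool from outside, world axes, zero at the start; "torque": the same for the moment, N m; "finger_gap": finger opening in m.
Only numpy, scipy, OpenCV 4.12 (cv2) and the standard library are available. Lean on these libraries where they do the work, as an engineer would, in place of code of your own. Each camera call takes 0.05 s, during which the arm holds its last target. There are 200 camera calls.

## Task

Build up the pivot shaft that leans in the swivel stand: slide on the ball bearing until it sits on the shoulder, then the plain spacer sleeve, then the flat washer, and last the flanged retaining cap with its flange down, each one fully home against the one below before the next goes on. Let go of everything, and leave the other things on the bench where they are: none knocked over or pushed aside.

Things in the scene. Friction and masses are not known exactly. Their poses are not given: they have to be found in the camera images.
- shoulder (a point): Where the stack begins: centre of the shoulder's flat face (40 mm diameter) at the foot of the bare shaft. z axis: along the shaft to its free end; y level; x away from the side it leans to. Finished stack above this face, along z: bearing 0-16, spacer 16-36, washer 36-42, cap 42-82 mm. Below the face the 40 mm shoulder goes on for 26 mm to the head, a 48 mm grey cylinder along y, axis 50 mm below the face.
- shaft_tip (a point): Centre of the shaft's free end, same axes as shoulder and 56 mm above it. Steel shaft, 25 mm diameter, the last 8 mm tapering to 16 mm. It leans towards the robot's side of the bench; the lean's heading is within 23 degrees of straight back (-x).
- head (a joint): Lean of the shaft from vertical (rad), 0.38 to 0.60 at the start, towards the stand's -x. Clamped stiff: it does not swing under ordinary pushing (it gives only above about 40 N m).
- stand: The fixed swivel stand: dark steel base plate 130 (x) x 110 (y) x 12 mm with two grey cheeks (56 x 12 mm, 28 to 40 mm either side of the middle, up to 118 mm high) that hold the head on a level pivot 100 mm up. Origin: centre of its underside; the shaft leans towards its -x.
- bearing_mid (a point): Ball bearing: a thick steel ring 62 mm outside, 28 mm bore, 16 mm high, dark seal between its races; lies flat on the bench, either side may face up. Point at its centre, half-way up; z along its bore. About 0.2 kg.
- spacer_mid (a point): Spacer sleeve: plain aluminium ring 50 mm outside, 28 mm bore, 20 mm high; stands on an end, either end may face up. Point at its centre, half-way up; z along its bore. About 0.12 kg.
- washer_mid (a point): Flat washer: thin steel ring 60 mm outside, 28 mm bore, 6 mm thick; lies flat. Point at its centre, half-way up; z along its bore. About 0.1 kg.
- cap_mid (a point): Retaining cap, aluminium, 40 mm high in all: flange 62 mm diameter and 8 mm thick at the bottom, then a round hub of 42 mm diameter with closed top. From below a 28 mm bore 24 mm deep takes the end of the shaft. Starts standing on its flange, hub up. Point at its centre, 20 mm above the flange's underside; z towards the hub's top. About 0.17 kg.
- bottle: Bystander: white drinking bottle, 72 mm diameter, 190 mm high, upright. Origin: centre of its underside, z up.
- mug: Bystander: white mug, 80 mm rim diameter, 90 mm high, upright; its handle sticks out about 35 mm more on its +y side. Origin: centre of its underside, z up.
- tin: Bystander: grey tin, 70 mm diameter, 80 mm high, upright. Origin: centre of its underside, z up.
- wrench: Bystander: steel wrench lying flat along its x axis, 180 mm long, 38 mm wide at the jaw, 8 mm high. Origin: its middle, on the bench.
- screwdriver: Bystander: black-handled screwdriver lying along its x axis, 200 mm long, handle 26 mm thick to -x. Origin: its middle, on the bench.
- pedal: Bystander: black bicycle pedal lying flat, 95 (x) x 100 (y) x 26 mm. Origin: its middle, on the bench.
- sprockets: Bystander: a cluster of four dark sprockets stacked to a cone, 94 mm diameter at the foot, 28 mm high. Origin: centre of its underside.
There are look-alikes about, which are no part of the job. What is shaped like the part that bears bearing_mid but blue or brown is not meant.

How it is judged:
On the way, in this order (a step that is already met when the one before it is completed fails the run):
1. The bearing is on the shaft, home on the shoulder (z of bearing_mid in the frame of shoulder between 0.005 and 0.011 m and x of bearing_mid in the frame of shoulder between -0.004 and 0.004 m and y of bearing_mid in the frame of shoulder between -0.004 and 0.004 m and angle between the z axis of bearing_mid and the z axis of shoulder, either way round below 0.12 rad), for 0.2 s.
2. then the spacer is on the shaft, home on the bearing (z of spacer_mid in the frame of shoulder between 0.023 and 0.029 m and x of spacer_mid in the frame of shoulder between -0.004 and 0.004 m and y of spacer_mid in the frame of shoulder between -0.004 and 0.004 m and angle between the z axis of spacer_mid and the z axis of shoulder, either way round below 0.12 rad), for 0.2 s.
3. then the washer is on the shaft, home on the spacer (z of washer_mid in the frame of shoulder between 0.036 and 0.042 m and x of washer_mid in the frame of shoulder between -0.004 and 0.004 m and y of washer_mid in the frame of shoulder between -0.004 and 0.004 m and angle between the z axis of washer_mid and the z axis of shoulder, either way round below 0.12 rad), for 0.2 s.
4. then the cap is on the shaft end, flange down and home on the washer (z of cap_mid in the frame of shoulder between 0.059 and 0.065 m and x of cap_mid in the frame of shoulder between -0.004 and 0.004 m and y of cap_mid in the frame of shoulder between -0.004 and 0.004 m and angle between the z axis of cap_mid and the z axis of shoulder, either way round below 0.12 rad), for 0.2 s.
At the end, for the whole second after the job is handed in: Bearing, spacer, washer and cap (flange down) are all on the shaft in that order from the shoulder, each within 3 mm along the shaft of its fully home height, within 4 mm of the shaft's axis in x and y and square to it within 0.12 rad, released and at rest (all of step 1 and all of step 2 and all of step 3 and all of step 4 and linear speed of each of bearing, spacer, washer, cap below 0.02 m/s); the robot touches nothing.
It fails at once if the bottle, mug or tin is tipped over (angle between any of bottle, mug, tin's own z axis and vertical above 0.5 rad).
It fails at once if the bottle, mug or tin is pushed more than 30 mm from its place (distance of any of bottle, mug, tin from where it was at the start of the episode above 0.03 m).
It fails at once if the wrench, screwdriver, pedal or sprocket cluster is pushed more than 30 mm from its place (distance of any of wrench, screwdriver, pedal, sprockets from where it was at the start of the episode above 0.03 m).
It also fails if it takes over 72 s, if anything falls off the work surface, if the arm or the gripper's body presses on something with over 40 N, if the wrist force passes 120 N, or if a joint passes its speed limit or range.

## Working session

There is one attempt and no reset: what is moved stays moved. The work goes in short steps, Python scripts to look and compute and a shell command to move; the robot and the scene stay as the last step left them, time stands still between calls to the robot, and variables do not carry over. Pictures are saved under pics/ and viewed, about 8 in all and at most 12, crops included, and the job is handed in when it is done.

```bash
mkdir -p pics; cat > h.py <<'E'
import numpy as np, cv2
from cell import arm
def snap(n,f=None):
    im,d=arm.snapshot(n)
    np.savez(f'last_{n}.npz',im=im,d=d)
    if f: cv2.imwrite(f'pics/{f}.png',im[:,:,::-1])
    return im,d
def cam(n):
    c=arm.camera_model(n); return np.array(c['mtx']),np.array(c['extrinsics']),c
def cloud(n,d):
    K,T,_=cam(n); v,u=np.mgrid[0:480,0:640]
    P=np.stack([(u-K[0,2])/K[0,0]*d,-(v-K[1,2])/K[1,1]*d,-d],-1)
    return P@T[:3,:3].T+T[:3,3]
def ray(n,u,v,z):
    K,T,_=cam(n); r=T[:3,:3]@np.array([(u-K[0,2])/K[0,0],-(v-K[1,2])/K[1,1],-1]); o=T[:3,3]
    return o+r*(z-o[2])/r[2]
E
python3 - <<'E'
from h import *
for n in('scene','top'):
    im,d=snap(n,n+'0'); print(cam(n)); print((d>0).mean(),d[d>0].min(),d.max())
print(arm.get_state())
E
```

```text
(array([[509.82734043,   0.        , 327.18658003],
       [  0.        , 509.82734043, 240.60373365],
       [  0.        ,   0.        ,   1.        ]]), array([[-0.44191084, -0.76185622,  0.47359257,  1.10849946],
       [ 0.89705494, -0.37688952,  0.23075251,  0.28997322],
       [ 0.00269184,  0.52681059,  0.84997845,  1.23607564],
       [ 0.        ,  0.        ,  0.        ,  1.        ]]), {'mtx': array([[509.82734043,   0.        , 327.18658003],
       [  0.        , 509.82734043, 240.60373365],
       [  0.        ,   0.        ,   1.        ]]), 'extrinsics': array([[-0.44191084, -0.76185622,  0.47359257,  1.10849946],
       [ 0.89705494, -0.37688952,  0.23075251,  0.28997322],
       [ 0.00269184,  0.52681059,  0.84997845,  1.23607564],
       [ 0.        ,  0.        ,  0.        ,  1.        ]])})
0.9959928385416666 1.0021893 3.3438811
(array([[477.31525525,   0.        , 329.72892533],
       [  0.        , 477.31525525, 233.58695461],
       [  0.        ,   0.        ,   1.        ]]), array([[-0.02151774,  0.99633219, -0.08281995,  0.41881772],
       [-0.9997559
[... 632 characters left out ...]
'time': 0.1, 'qpos': array([ 1.23149501,  0.61582539, -0.01263767,  1.42472518,  0.00809382,
        1.10343974, -0.04040027]), 'qvel': array([-0.00126633, -0.00106963,  0.00086269, -0.00409288, -0.00123825,
        0.00011014, -0.00098459]), 'joint_torque': array([ 9.78294702e-04, -4.70382643e+01,  2.59987749e-01, -1.71571416e+01,
        1.00965812e-02,  5.88305527e-03, -6.09107815e-06]), 'position': array([ 0.19983191, -0.61779285,  0.23025654]), 'orientation': array([-1.15865255e-03,  9.87787447e-01,  1.55803024e-01, -1.88981012e-04]), 'contact_force': array([0.14015848, 0.58469932, 0.21361674]), 'torque': array([-0.0279484 ,  0.00549192, -0.00665814]), 'finger_gap': 0.08516455652007097}
```

View pics/top0.png

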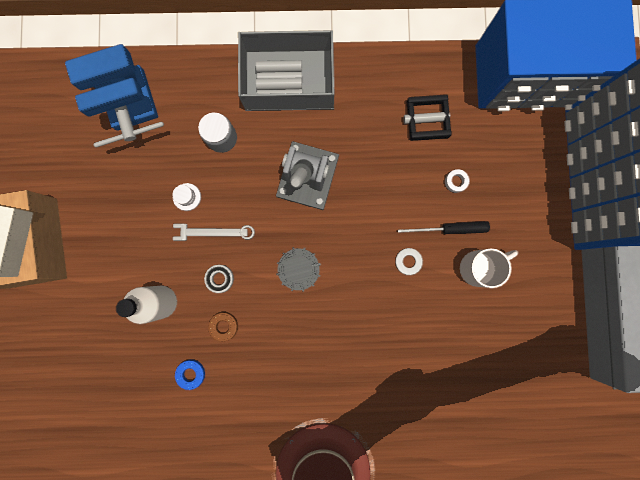

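View pics/scene0.png

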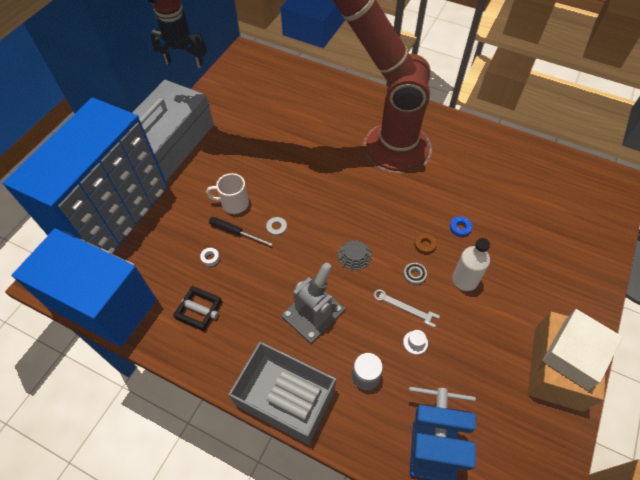

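Top view: the ring shapes are steel with a dark seal (218,279), brown (223,326) and blue (190,375). The bearing is the one at (218,279), because it is steel and has the seal. The spacer is at (457,181), the washer at (409,261), the cap at (186,197) and the stand at (305,175). I'll confirm these with one enlarged crop sheet.

```bash
python3 - <<'E'
from h import *
t=np.load('last_top.npz'); s=np.load('last_scene.npz')
def crop(a,u,v,w,h,k): return cv2.resize(a['im'][v-h//2:v+h//2,u-w//2:u+w//2,::-1],None,fx=k,fy=k,interpolation=cv2.INTER_CUBIC)
A=crop(t,210,325,100,150,4)[:600]; 
B=crop(t,305,175,100,75,4); C=crop(s,315,300,100,75,4)
cv2.imwrite('pics/crop1.png',np.hstack([A,np.vstack([B,C])]))
for n,a in(('top',t),('scene',s)):
    P=cloud(n,a['d'])
    for nm,uv in (dict(bear=(218,279),spacer=(457,181),washer=(409,261),cap=(186,197),br=(223,326),bl=(190,375)) if n=='top' else dict(bear=(415,273),spacer=(210,257),washer=(276,226),cap=(416,342))).items():
        w=P[uv[1]-26:uv[1]+27,uv[0]-26:uv[0]+27]
        z=w[...,2]; dist=np.hypot(*np.moveaxis(w[...,:2]-P[uv[1],uv[0],:2],-1,0))
        m=(z>.003)&(z<.06)&(dist<.05); q=w[m]; top=np.percentile(q[:,2],90)
        tq=q[np.abs(q[:,2]-top)<.003]; 
        hull=cv2.convexHull((tq[:,:2]*1e4).astype(np.float32)); (c,r)=cv2.minEnclosingCircle(hull)
        el=cv2.fitEllipse(hull) if len(hull)>5 else None
        print(n,nm,'ztop',top.round(4),'c',np.round(np.array(c)/1e4,4),'r',round(r/1e4,4),'ell',np.round(np.array(el[0])/1e4,4),np.round(np.array(el[1])/1e4,4))
    print('bench z',np.median(P[300:420,100:400,2]) )
E
```

```text
Traceback (most recent call last):
ValueError: all the input array dimensions except for the concatenation axis must match exactly, but along dimension 0, the array at index 0 has size 600 and the array at index 1 has size 592
```

```bash
python3 - <<'E'
from h import *
t=np.load('last_top.npz'); s=np.load('last_scene.npz')
def crop(a,u,v,w,h,k): return cv2.resize(a['im'][v-h//2:v+h//2,u-w//2:u+w//2,::-1],None,fx=k,fy=k,interpolation=cv2.INTER_CUBIC)
A=crop(t,210,325,100,148,4)[:600]; 
B=crop(t,305,175,100,74,4); C=crop(s,315,300,100,74,4)
cv2.imwrite('pics/crop1.png',np.hstack([A,np.vstack([B,C])]))
for n,a in(('top',t),('scene',s)):
    P=cloud(n,a['d'])
    for nm,uv in (dict(bear=(218,279),spacer=(457,181),washer=(409,261),cap=(186,197),br=(223,326),bl=(190,375)) if n=='top' else dict(bear=(415,273),spacer=(210,257),washer=(276,226),cap=(416,342))).items():
        w=P[uv[1]-26:uv[1]+27,uv[0]-26:uv[0]+27]
        z=w[...,2]; dist=np.hypot(*np.moveaxis(w[...,:2]-P[uv[1],uv[0],:2],-1,0))
        m=(z>.003)&(z<.06)&(dist<.05); q=w[m]; top=np.percentile(q[:,2],90)
        tq=q[np.abs(q[:,2]-top)<.003]; 
        hull=cv2.convexHull((tq[:,:2]*1e4).astype(np.float32)); (c,r)=cv2.minEnclosingCircle(hull)
        el=cv2.fitEllipse(hull) if len(hull)>5 else None
        print(n,nm,'ztop',top.round(4),'c',np.round(np.array(c)/1e4,4),'r',round(r/1e4,4),'ell',np.round(np.array(el[0])/1e4,4),np.round(np.array(el[1])/1e4,4))
    print('bench z',np.median(P[300:420,100:400,2]) )
E
```

```text
top bear ztop 0.0182 c [0.4134 0.2187] r 0.0307 ell [0.413  0.2187] [0.0597 0.0607]
top spacer ztop 0.0213 c [ 0.6174 -0.3083] r 0.0249 ell [ 0.6176 -0.3083] [0.0481 0.0485]
top washer ztop 0.008 c [ 0.441  -0.1905] r 0.0391 ell [ 0.4386 -0.1939] [0.0557 0.075 ]
top cap ztop 0.0414 c [0.5952 0.2905] r 0.0207 ell [0.5951 0.2907] [0.0394 0.0409]
top br ztop 0.0184 c [0.3099 0.2102] r 0.0307 ell [0.3097 0.2102] [0.06   0.0604]
top bl ztop 0.0181 c [0.2107 0.2809] r 0.0309 ell [0.2105 0.2811] [0.06   0.0607]
bench z 0.00022421913063830345
scene bear ztop 0.0189 c [0.4143 0.2181] r 0.031 ell [0.4142 0.2181] [0.0592 0.0613]
scene spacer ztop 0.0232 c [ 0.6184 -0.3091] r 0.0245 ell [ 0.6181 -0.309 ] [0.0474 0.0478]
scene washer ztop 0.0099 c [ 0.4484 -0.2038] r 0.0443 ell [ 0.4488 -0.2042] [0.0746 0.0867]
scene cap ztop 0.042 c [0.5967 0.2889] r 0.021 ell [0.5962 0.2889] [0.0397 0.0406]
bench z 0.0018255840508903942
```

View pics/crop1.png

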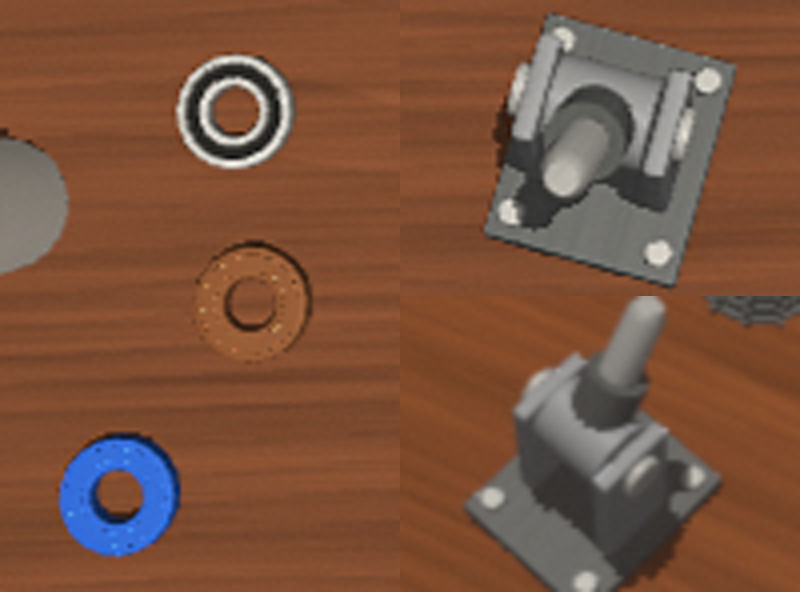

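The crop confirms it: the steel ring with the dark seal at top (218,279) is the bearing. The brown and blue ones are decoys. Next I measure the washer and fit the shaft axis.

```bash
python3 - <<'E'
from h import *
from scipy.optimize import least_squares
R={}
for n,win in(('top',(slice(130,215),slice(270,345))),('scene',(slice(255,335),slice(280,350)))):
    a=np.load(f'last_{n}.npz'); P=cloud(n,a['d']); zb={'top':.0002,'scene':.0018}[n]
    q=P[win].reshape(-1,3)-[0,0,zb]; q=q[q[:,2]>.155]
    print(n,len(q),'max z',q[q[:,2].argmax()])
    R[n]=q
    # washer by colour
    uv=(409,261) if n=='top' else (276,226)
    w=a['im'][uv[1]-24:uv[1]+24,uv[0]-24:uv[0]+24]
    hsv=cv2.cvtColor(w,cv2.COLOR_RGB2HSV); m=((hsv[...,1]<60)&(hsv[...,2]>90)).astype(np.uint8)
    k,l,st,_=cv2.connectedComponentsWithStats(m); j=1+st[1:,4].argmax()
    c=max(cv2.findContours((l==j).astype(np.uint8),0,1)[0],key=cv2.contourArea); e=cv2.fitEllipse(c)
    print('washer',e[0][0]+uv[0]-24,e[0][1]+uv[1]-24,e[1],ray(n,e[0][0]+uv[0]-24,e[0][1]+uv[1]-24,.005+zb))
def res(p,q):
    d=np.array([p[2],p[3],1]);d/=np.linalg.norm(d); v=q-[p[0],p[1],.1]
    return np.linalg.norm(v-np.outer(v@d,d),axis=1)-.0125
def fit(q):
    q0=q[(q[:,2]>.155)]
    p=np.array([.64,.01,-.4,0.])
    for _ in range(6):
        d=np.array([p[2],p[3],1]);d/=np.linalg.norm(d); t=(q0-[p[0],p[1],.1])@d
        s=(t>.053)&(t<.096) if _ else np.ones(len(q0),bool)
        r=least_squares(res,p,args=(q0[s],),loss='soft_l1',f_scale=.001); p=r.x
    print('pivot xy',p[:2],'d',d,'lean',np.arccos(d[2]),'head',np.degrees(np.arctan2(d[1],d[0])),'rms',np.sqrt(np.mean(r.fun**2)),s.sum(),'tip t',np.percentile(t,99),'\n sh',np.array([p[0],p[1],.1])+.05*d,'tip',np.array([p[0],p[1],.1])+.106*d)
for n in R: print(n); fit(R[n])
print('both'); fit(np.vstack(list(R.values())))
E
```

```text
top 251 max z [ 0.41881772 -0.01825574  1.05453894]
washer 408.73021697998047 261.0887088775635 (26.029630661010742, 26.401594161987305) [ 0.44174123 -0.19767181  0.0052    ]
scene 218 max z [1.10849946 0.28997322 1.23427564]
washer 276.08285331726074 225.52917861938477 (16.851072311401367, 19.931005477905273) [ 0.44306982 -0.19871217  0.0068    ]
top
pivot xy [0.63700361 0.02233937] d [-0.48369997  0.14887039  0.86248011] lean 0.5306463997747931 head 162.89298232153965 rms 0.0005586670717060887 93 tip t 0.9227639464225159 
 sh [0.61281861 0.02978289 0.14312401] tip [0.58573141 0.03811963 0.19142289]
scene
pivot xy [0.63938503 0.01946718] d [-0.5182213   0.15948101  0.8402455 ] lean 0.5730604885100273 head 162.89441246331492 rms 0.001610545868396274 128 tip t 0.7531054909153483 
 sh [0.61347396 0.02744123 0.14201227] tip [0.58445357 0.03637216 0.18906602]
both
pivot xy [0.63869789 0.02098775] d [-0.50616673  0.15360447  0.84864651] lean 0.5573750767020438 head 163.1187326099532 rms 0.0014702936454067286 222 tip t 0.9152593077670546 
 sh [0.61338955 0.02866797 0.14243233] tip [0.58504422 0.03726982 0.18995653]
```

```bash
python3 -m creep '[[[0,0,0.149,2.46,3.98,0,8.5],[0,0,0.149,2.46,3.98,0,8.5],[0,0,0.149,2.46,3.98,0,8.5],[0,0,0.149,2.46,3.98,0,8.5],[0,0,0.149,2.46,3.98,0,8.5],[0,0,0.149,2.46,3.98,0,8.5],[0,0,0.149,2.46,3.98,0,8.5],[0,0,0.149,2.46,3.98,0,8.5],[0,0,0.149,2.46,3.98,0,8.5],[0,0,0.149,2.46,3.98,0,8.5],[0,0,0.149,2.46,3.98,0,8.5],[0,0,0.149,2.46,3.98,0,8.5],[0,0,0.149,2.46,3.98,0,8.5],[0,0,0.149,-1.52,4.55,0,8.5],[0,0,0.149,-1.52,4.55,0,8.5],[0,0,0.149,-1.52,4.55,0,8.5],[0,0,0.149,-1.52,4.55,0,8.5],[0,0,0,-1.52,4.55,0,8.5],[0,0,0,-1.52,4.55,0,8.5],[0,0,0,-1.52,4.55,0,8.5]]]'
python3 - <<'E'
from h import *
from scipy.optimize import least_squares
from scipy.spatial.transform import Rotation as Ro
s=arm.get_state(); R=Ro.from_quat(s['orientation'][[1,2,3,0]]).as_matrix()
print(s['position'],'y',R[:,1],'z',R[:,2],np.degrees(np.arctan2(R[1,1],R[0,1])),'q',s['qpos'].round(2))
def res(p,q):
    d=np.array([p[2],p[3],1]);d/=np.linalg.norm(d); v=q-[p[0],p[1],.1]
    return np.linalg.norm(v-np.outer(v@d,d),axis=1)-.0125
for n,win,pc in(('top',(slice(130,215),slice(270,345)),(308,175.5)),('scene',(slice(255,335),slice(280,350)),None)):
    a=np.load(f'last_{n}.npz'); P=cloud(n,a['d']); zb={'top':.0002,'scene':.0018}[n]
    q=P[win].reshape(-1,3)-[0,0,zb]; q=q[(q[:,2]>.14)&(q[:,2]<.25)]
    p=np.array([.638,.021,-.58,.178])
    for k in range(8):
        d=np.array([p[2],p[3],1]);d/=np.linalg.norm(d); v=q-[p[0],p[1],.1]; t=v@d; rr=np.linalg.norm(v-np.outer(t,d[:]),axis=1)
        m=(t>.054)&(t<.097)&(rr<.017)&(rr>.008)
        f=least_squares(res,p,args=(q[m],),loss='soft_l1',f_scale=.0005); p=f.x
    print(n,p,'lean',np.arccos(d[2]),'head',np.degrees(np.arctan2(d[1],d[0])),m.sum(),'rms',f.fun.std(),'tip t',np.sort(t[rr<.008])[-6:],'sh',np.r_[p[:2],.1]+.05*d,'tip',np.r_[p[:2],.1]+.106*d)
    if pc: print('plate c',ray(n,*pc,.012))
E
```

```text
time: 2.1
position: [0.4126, 0.2187, 0.2311]
orientation: [-0.0, 0.148, 0.989, -0.0]
contact_force: [0.3, 1.1, 0.5]
finger_gap: 0.0847
[0.41257571 0.2186708  0.23108502] y [ 2.92239432e-01  9.56345001e-01 -5.94349057e-04] z [-2.90308039e-04 -5.32767454e-04 -9.99999816e-01] 73.00792170959373 q [ 0.03  0.43 -0.8   1.92  0.37  0.95  0.33]
top [ 0.63685598  0.02215525 -0.55767841  0.17619277] lean 0.5272758659126805 head 162.33837640589607 106 rms 0.0005509871017532149 tip t [0.10654052 0.1066161  0.10671796 0.1068041  0.10753364 0.10774609] sh [0.6128828  0.02978838 0.14320905] tip [0.58603284 0.03833749 0.19160319]
plate c [0.63551703 0.0199812  0.012     ]
scene [ 0.63827649  0.02024474 -0.60151278  0.17792296] lean 0.5638564317962076 head 163.62062013061927 150 rms 0.0013768838997156904 tip t [0.10597297 0.10618214 0.10641259 0.10645775 0.10654101 0.10663554] sh [0.61263853 0.02778038 0.14226002] tip [0.58392401 0.0362203  0.18959124]
```

```bash
python3 -m creep '[[[0,0,0,0.1,0,-4.5,8.5],[0,0,0,0,0,-4.5,8.5],[0,0,0,0,0,-4.5,8.5],[0,0,0,0,0,-4.5,8.5],[0,0,0,0,0,-3.8,8.5],[0,0,0,0,0,-0.7,8.5],[0,0,0,0,0,-0.3,8.5],[0,0,0,0,0,0,8.5]]]' 60; python3 -m creep '[[[0,0,0,0,0,0,5],[0,0,0,0,0,0,5],[0,0,0,0,0,0,5],[0,0,0,0,0,0,5],[0,0,0,0,0,0,5],[0,0,0,0,0,0,5]]]' 60
```

```text
time: 2.9
position: [0.4151, 0.2181, 0.0043]
orientation: [0.001, 0.147, 0.989, 0.001]
contact_force: [0.1, -0.3, 0.5]
finger_gap: 0.0852
time: 3.5
position: [0.4156, 0.2179, 0.006]
orientation: [0.002, 0.147, 0.989, 0.001]
contact_force: [-2.3, -2.6, 15.0]
finger_gap: 0.0587
```

```bash
python3 - <<'E'
from h import *
im,d=snap('scene')
im2,d2=snap('top')
c=lambda i,u,v,w,h:cv2.resize(i[v-h//2:v+h//2,u-w//2:u+w//2,::-1],None,fx=5,fy=5,interpolation=cv2.INTER_CUBIC)
cv2.imwrite('pics/g1.png',np.hstack([c(im,412,262,80,90),c(im2,218,275,80,90)]))
print(arm.get_state()['finger_gap'],arm.get_state()['contact_force'],arm.get_state()['position'])
E
```

```text
0.05898910842736282 [-1.36143902 -2.21479671 14.7051772 ] [0.41553522 0.2179272  0.00601331]
```

View pics/g1.png

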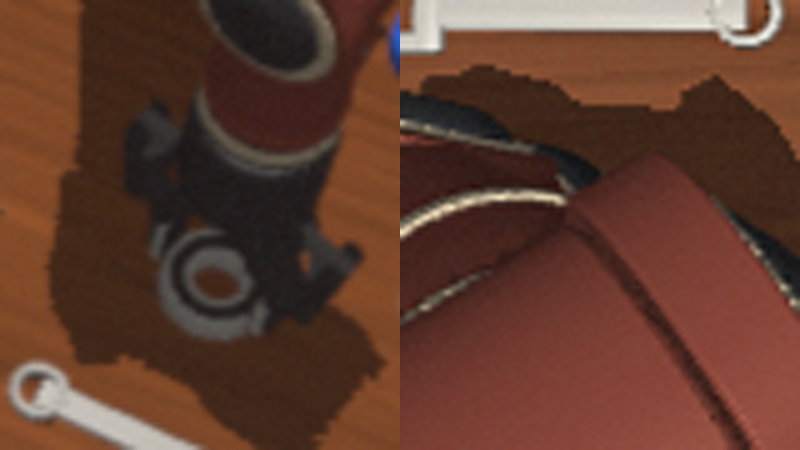

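```bash
python3 -m creep '[[[0,0,0,0,0,0.5,5],[0,0,0,0,0,1,5],[0,0,0,0,0,2,5],[0,0,0,0,0,4,5],[0,0,0,0,0,4.5,5],[0,0,0,0,0,4.5,5],[0,0,0,0,0,4.5,5],[0,0,0,0,0,4.5,5],[0,0,0,0,0,0,5]]]'; python3 - <<'E'
from h import *
im,d=snap('scene','lift1')
P=cloud('scene',d); 
print(arm.get_state()['torque'],arm.get_state()['qpos'].round(2))
K,T,_=cam('scene'); p=np.r_[arm.get_state()['position'],1]; c=np.linalg.inv(T)@p; u=K[0,2]+K[0,0]*c[0]/-c[2]; v=K[1,2]-K[1,1]*c[1]/-c[2]; u,v=int(u),int(v); print(u,v)
cv2.imwrite('pics/lift1c.png',cv2.resize(im[v-50:v+50,u-50:u+50,::-1],None,fx=5,fy=5,interpolation=cv2.INTER_CUBIC))
E
```

```text
time: 4.5
position: [0.4165, 0.2202, 0.2644]
orientation: [0.005, 0.147, 0.989, 0.004]
contact_force: [0.5, 1.2, -1.8]
finger_gap: 0.058
[-0.02563469  0.00028906 -0.03576034] [ 0.07  0.4  -0.84  1.87  0.35  1.02  0.36]
431 222
```

View pics/lift1c.png

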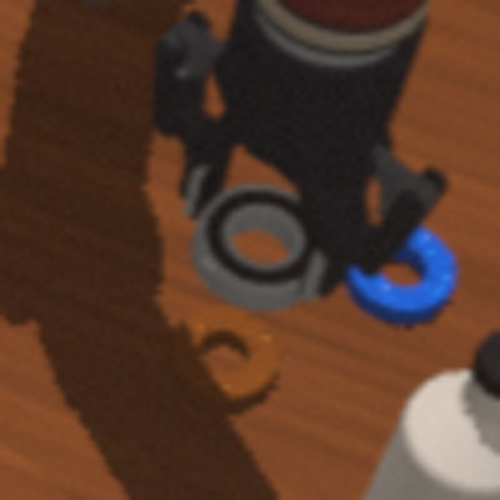

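The picture shows the bearing held between the fingertips, at about (250,245) in the crop. I'll measure its pose in the tool frame.

```bash
cat >> h.py <<'E'
from scipy.spatial.transform import Rotation as Ro
def tool():
    s=arm.get_state(); return Ro.from_quat(np.array(s['orientation'])[[1,2,3,0]]).as_matrix(),np.array(s['position'])
def intool(n,d,off):
    R,p=tool(); return (cloud(n,d)-off-p)@R
E
python3 - <<'E'
from h import *
a=np.load('last_scene.npz'); 
Q=intool('scene',a['d'],[.0006,-.0005,.0018])
m=(np.abs(Q[...,1])<.024)&(np.abs(Q[...,0])<.045)&(Q[...,2]>-.03)&(Q[...,2]<.03)
q=Q[m]; print(len(q),np.histogram(q[:,2],bins=np.arange(-.03,.031,.003)))
for y in np.arange(-.024,.024,.006):
    k=q[(q[:,1]>=y)&(q[:,1]<y+.006)]; print(y.round(3),k[:,0].min().round(4),k[k[:,0].argmin()].round(4),k[:,0].max().round(4))
# top-face plane fit
h=np.histogram(q[:,2],bins=np.arange(-.03,.031,.002)); z0=h[1][h[0].argmax()]+.001
k=q[np.abs(q[:,2]-z0)<.003]; A=np.c_[k[:,:2],np.ones(len(k))]; c=np.linalg.lstsq(A,k[:,2],rcond=None)[0]; print('plane',c,z0)
E
```

```text
386 (array([  0,   0,   0,   0,  13, 120, 132,  51,  28,  15,  25,   2,   0,
         0,   0,   0,   0,   0,   0,   0]), array([-3.0000000e-02, -2.7000000e-02, -2.4000000e-02, -2.1000000e-02,
       -1.8000000e-02, -1.5000000e-02, -1.2000000e-02, -9.0000000e-03,
       -6.0000000e-03, -3.0000000e-03, -6.9388939e-18,  3.0000000e-03,
        6.0000000e-03,  9.0000000e-03,  1.2000000e-02,  1.5000000e-02,
        1.8000000e-02,  2.1000000e-02,  2.4000000e-02,  2.7000000e-02,
        3.0000000e-02]))
-0.024 -0.0185 [-0.0185 -0.0199  0.0037] 0.0228
-0.018 -0.0251 [-0.0251 -0.0127 -0.0148] 0.0306
-0.012 -0.0272 [-0.0272 -0.0084 -0.001 ] 0.0322
-0.006 -0.0293 [-0.0293 -0.0027 -0.0092] 0.0343
-0.0 -0.0302 [-0.0302  0.0051 -0.002 ] 0.0285
0.006 -0.0285 [-0.0285  0.0098 -0.0008] 0.0222
0.012 -0.0295 [-0.0295  0.0133 -0.0138] 0.0232
0.018 -0.0228 [-0.0228  0.0189 -0.004 ] 0.0176
plane [ 0.01390016 -0.00278618 -0.01228812] -0.012999999999999984
```

```bash
python3 -m creep '[[[-0.0395,-0.129,0,2.54,-3.4,0,5],[-0.0395,-0.129,0,2.54,-3.4,0,5],[-0.0395,-0.129,0,2.54,-3.4,0,5],[-0.0395,-0.129,0,2.54,-3.4,0,5],[0,0,0,2.54,-3.4,0,5],[0,0,0,0,0,0,5],[0,0,0,0,0,0,5]]]'; cat > go.py <<'E'
from h import *
import sys
a=np.array([-.4916,.1503,.8577]); piv=np.array([.6376,.0212,.1])
lean=.54
def rep(t,e=(0,0)):
    R,p=tool(); Y=np.array([.2924,.9563,0]); X=np.cross(Y,a)
    tgt=piv+(.05+t)*a+e[0]*X+e[1]*Y
    print('in shoulder frame (mm) xyz',(np.array([X,Y,a])@(p-piv-.05*a)*1e3).round(1),'step cm to t',((tgt-p)*100).round(2))
    Z=-R[:,2]; print('rotvec needed',(Ro.from_matrix(np.c_[-X,Y,-a]@R.T).as_rotvec()).round(4)); s=arm.get_state(); print('F shoulder',(np.array([X,Y,a])@s['contact_force']).round(1),'gap',round(s['finger_gap'],4),'q',s['qpos'].round(2))
if len(sys.argv)>1: rep(float(sys.argv[1])/1e3)
E
python3 go.py 85
```

```text
time: 5.25
position: [0.5378, 0.0493, 0.2563]
orientation: [0.255, 0.144, 0.955, -0.04]
contact_force: [0.4, 1.2, -2.4]
finger_gap: 0.0584
in shoulder frame (mm) xyz [ -8.5  -2.3 137.3] step cm to t [ 3.34 -0.78 -4.05]
rotvec needed [-0.0023 -0.0184  0.004 ]
F shoulder [-1.2  1.2 -2.1] gap 0.0584 q [ 0.13  0.3  -0.54  2.09  0.97  0.57  0.13]
```

```bash
python3 -m creep '[[[-0.002,-0.018,0.004,1.67,-0.39,-2,5],[0,0,0,1.67,-0.39,-2.05,5],[0,0,0,0,0,0,5],[0,0,0,0,0,0,5]]]'; python3 go.py 75; python3 - <<'E'
from h import *
im,d=snap('scene'); im2,_=snap('top')
c=lambda i,u,v,w,h:cv2.resize(i[v-h//2:v+h//2,u-w//2:u+w//2,::-1],None,fx=5,fy=5,interpolation=cv2.INTER_CUBIC)
cv2.imwrite('pics/ap1.png',np.hstack([c(im,325,270,90,110),c(im2,300,185,70,110)]))
from go import a,piv
Y=np.array([.2924,.9563,0]); X=np.cross(Y,a)
off=np.array([.0006,-.0005,.0018]); P=cloud('scene',d)-off; q=((P-piv-.05*a)@np.c_[X,Y,a])
w=q[(np.abs(q[...,0])<.05)&(np.abs(q[...,1])<.05)&(q[...,2]>.0)&(q[...,2]<.12)]
for z in np.arange(.0,.11,.008):
    k=w[(w[:,2]>=z)&(w[:,2]<z+.008)]
    if len(k)>3: print(z.round(3),len(k),'x',k[:,0].min().round(4),k[:,0].max().round(4),'y',k[:,1].min().round(4),k[:,1].max().round(4))
E
```

```text
time: 5.65
position: [0.5714, 0.0443, 0.2167]
orientation: [0.264, 0.14, 0.953, -0.038]
contact_force: [-0.0, -0.0, -1.9]
finger_gap: 0.0581
in shoulder frame (mm) xyz [-0.1  2.7 86.1] step cm to t [ 0.47 -0.43 -0.95]
rotvec needed [-0.0013  0.0012 -0.0048]
F shoulder [-1.  -0.  -1.7] gap 0.0581 q [ 0.08  0.4  -0.45  2.09  1.18  0.5  -0.04]
0.0 57 x -0.0169 0.0237 y -0.0195 0.0212
0.008 33 x -0.0036 0.0123 y -0.0103 0.0126
0.016 26 x -0.0011 0.0133 y -0.0106 0.0122
0.024 29 x -0.001 0.0155 y -0.0098 0.0127
0.032 32 x -0.0028 0.0129 y -0.0104 0.0127
0.04 25 x -0.0032 0.0147 y -0.0089 0.0115
0.048 47 x -0.0105 0.0147 y -0.0115 0.0117
0.056 12 x -0.0071 0.0068 y -0.0057 0.0091
0.072 4 x -0.0224 0.0218 y 0.0015 0.0167
0.08 90 x -0.0196 0.028 y -0.0255 0.0332
0.088 230 x -0.0362 0.0289 y -0.0389 0.0378
0.096 119 x -0.0316 0.0272 y -0.0396 0.0449
0.104 54 x -0.0123 0.0119 y -0.0421 0.0453
```

View pics/ap1.png

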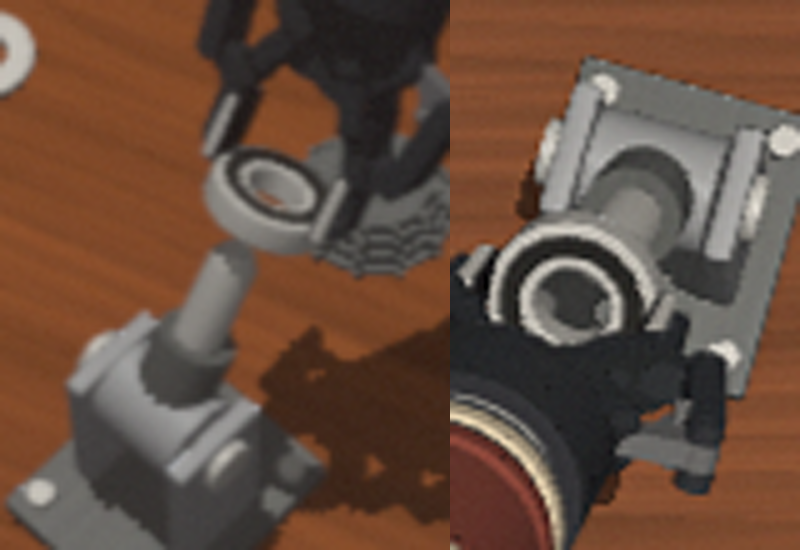

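The bearing hangs coaxially above the tip, at (265,195) left crop and (575,305) right crop. I correct y by 2 mm and slide down.

```bash
python3 -m creep '[[[0,0,-0.005,-0.06,-0.2,0,5],[0,0,0,0.3,-0.09,-0.52,5],[0,0,0,0.3,-0.09,-0.52,5],[0,0,0,0.3,-0.09,-0.52,5],[0,0,0,0.3,-0.09,-0.52,5],[0,0,0,0.3,-0.09,-0.52,5],[0,0,0,0,0,0,5]]]'; python3 go.py 40
```

```text
time: 6.45
position: [0.587, 0.0363, 0.1907]
orientation: [0.265, 0.144, 0.953, -0.039]
contact_force: [-0.5, 0.4, -1.6]
finger_gap: 0.0583
in shoulder frame (mm) xyz [ 1.4 -0.3 54.9] step cm to t [ 0.63 -0.16 -1.35]
rotvec needed [-0.0004  0.0026  0.0023]
F shoulder [-1.3  0.2 -1. ] gap 0.0583 q [ 0.05  0.45 -0.4   2.09  1.29  0.47 -0.14]
```

```bash
python3 -m creep '[[[0,0,0,0.25,-0.1,-0.6,5],[0,0,0,0.29,-0.09,-0.52,5],[0,0,0,0.29,-0.09,-0.52,5],[0,0,0,0.29,-0.09,-0.52,5],[0,0,0,0.29,-0.09,-0.52,5],[0,0,0,0,0,0,5]]]'; python3 go.py 10
```

```text
time: 7.05
position: [0.6021, 0.0319, 0.1648]
orientation: [0.266, 0.144, 0.952, -0.039]
contact_force: [5.1, 0.0, -2.5]
finger_gap: 0.058
in shoulder frame (mm) xyz [ 1.5 -0.1 24.6] step cm to t [ 0.6  -0.17 -1.33]
rotvec needed [-0.0006  0.0049  0.0019]
F shoulder [ 2.9  1.5 -4.6] gap 0.058 q [ 0.04  0.51 -0.36  2.08  1.41  0.45 -0.25]
```

```bash
python3 -m creep '[[[0,0,0,0.33,-0.1,-0.4,5],[0,0,0,0.25,-0.08,-0.43,5],[0,0,0,0.25,-0.08,-0.43,5],[0,0,0,0.1,-0.03,-0.17,5],[0,0,0,0,0,0,5]]]'; python3 go.py 0
```

```text
time: 7.55
position: [0.6104, 0.0292, 0.1502]
orientation: [0.265, 0.144, 0.953, -0.039]
contact_force: [2.9, 1.2, -2.0]
finger_gap: 0.0582
in shoulder frame (mm) xyz [ 1.5 -0.3  7.7] step cm to t [ 0.26 -0.05 -0.74]
rotvec needed [-0.0008  0.0035  0.0019]
F shoulder [ 1.   2.  -2.9] gap 0.0582 q [ 0.03  0.54 -0.35  2.08  1.47  0.44 -0.3 ]
```

```bash
python3 -m creep '[[[0,0,0,0.1,-0.03,-0.17,5],[0,0,0,0.1,-0.03,-0.17,5],[0,0,0,0.1,-0.03,-0.17,5],[0,0,0,0,0,0,5]]]'; python3 go.py 0
```

```text
time: 7.95
position: [0.6115, 0.0289, 0.1489]
orientation: [0.267, 0.143, 0.952, -0.04]
contact_force: [-18.5, 1.5, 25.7]
finger_gap: 0.0583
in shoulder frame (mm) xyz [ 1.7 -0.2  6. ] step cm to t [ 0.16 -0.02 -0.6 ]
rotvec needed [0.0012 0.0073 0.0015]
F shoulder [-2.3 -3.9 31.3] gap 0.0583 q [ 0.03  0.55 -0.34  2.08  1.49  0.44 -0.32]
```

```bash
python3 -m creep '[[[0,0,0,-0.05,0.02,0.1,6],[0,0,0,0,0,0,8.5],[0,0,0,0,0,0,8.5],[0,0,0,0,0,0,8.5]]]'; python3 go.py 0; python3 -m creep '[[[0,0,0,-0.24,0.07,0.43,8.5],[0,0,0,-0.98,0.3,1.7,8.5],[0,0,0,-1.9,0.6,3.4,8.5],[0,0,0,-2,0.6,3.4,8.5],[0,0,0,-2,0.6,3.4,8.5],[0,0,0,0,0,0,8.5]]]'; cat > chk.py <<'E'
from h import *
from go import a,piv
import sys
Y=np.array([.2924,.9563,0]); X=np.cross(Y,a); M=np.c_[X,Y,a]
for n,off in(('scene',[.0006,-.0005,.0018]),('top',[-.0006,.0005,.0002])):
    im,d=snap(n); q=(cloud(n,d)-off-piv-.05*a)@M
    w=q[(np.hypot(q[...,0],q[...,1])<.034)&(q[...,2]>-.01)&(q[...,2]<.1)]
    r=np.hypot(w[:,0],w[:,1]); f=w[(r>.015)&(r<.029)]
    z=f[:,2]; h=np.histogram(z,bins=np.arange(-.01,.1,.002)); z0=h[1][h[0].argmax()]+.001
    k=f[np.abs(z-z0)<.003]; c=np.linalg.lstsq(np.c_[k[:,:2],np.ones(len(k))],k[:,2],rcond=None)[0]
    print(n,'top face z mm',(c[2]*1e3).round(1),'slope',c[:2].round(3),len(k),'shaft top',np.sort(w[r<.007][:,2])[-4:].round(4))
    if len(sys.argv)>1:
        u,v=(315,285) if n=='scene' else (303,180)
        cv2.imwrite(f'pics/{sys.argv[1]}_{n}.png',cv2.resize(im[v-50:v+50,u-45:u+45,::-1],None,fx=4,fy=4,interpolation=cv2.INTER_CUBIC))
E
python3 go.py 0; python3 chk.py b1
```

```text
time: 8.35
position: [0.6127, 0.0278, 0.1462]
orientation: [0.265, 0.144, 0.953, -0.039]
contact_force: [-0.4, -0.4, -0.8]
finger_gap: 0.0847
in shoulder frame (mm) xyz [ 1.7 -0.9  2.9] step cm to t [ 0.03  0.09 -0.33]
rotvec needed [-0.0001  0.0034  0.0029]
F shoulder [-0.6 -0.5 -0.5] gap 0.0847 q [ 0.03  0.55 -0.34  2.07  1.49  0.44 -0.32]
time: 8.95
position: [0.5417, 0.0526, 0.2748]
orientation: [0.27, 0.143, 0.952, -0.037]
contact_force: [0.7, 1.1, -0.2]
finger_gap: 0.085
in shoulder frame (mm) xyz [  3.4   2.  151.8] step cm to t [  7.13  -2.39 -13.19]
rotvec needed [-0.0024  0.0124 -0.0011]
F shoulder [ 0.2  1.3 -0.4] gap 0.085 q [ 0.12  0.27 -0.53  2.08  0.95  0.57  0.15]Traceback (most recent call last):
  File "chk.py", line 2, in <module>
    from go import a,piv
  File "go.py", line 10, in <module>
    if len(sys.argv)>1: rep(float(sys.argv[1])/1e3)
                            ~~~~~^^^^^^^^^^^^^
ValueError: could not convert string to float: 'b1'
```

```bash
sed -i 's/^if len(sys.argv)>1:/if __name__=="__main__":/' go.py; python3 chk.py b1; python3 -c "
import cv2,numpy as np
cv2.imwrite('pics/b1.png',np.hstack([cv2.imread('pics/b1_scene.png'),cv2.imread('pics/b1_top.png')]))"
```

```text
scene top face z mm 15.7 slope [-0.027 -0.01 ] 164 shaft top [0.0564 0.0566 0.0568 0.0568]
top top face z mm 15.5 slope [-0.014  0.002] 420 shaft top [0.0574 0.0575 0.0578 0.0586]
```

View pics/b1.png

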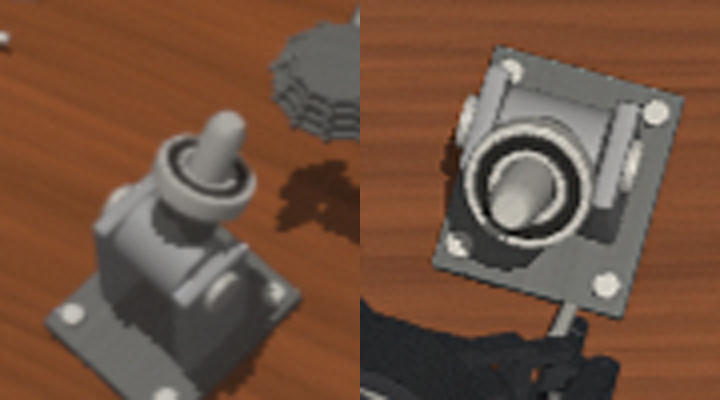

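Step 1 is confirmed. The pictures show the bearing square on the shoulder, and its top face reads 15.6 mm against 16 expected. Next is the spacer.

```bash
cat > vt.py <<'E'
from h import *
import sys
x,y,z=map(float,sys.argv[1:4]); R,p=tool(); Y=np.array([.2924,.9563,0]); Z=np.array([0,0,-1.])
print('step cm',((np.array([x,y,z])-p)*100).round(2),'rot',Ro.from_matrix(np.c_[np.cross(Y,Z),Y,Z]@R.T).as_rotvec().round(4),arm.get_state()['qpos'].round(2))
E
python3 -m creep '[[[0.039,0.132,0,0.85,-4.0,0,8.5],[0.039,0.132,0,0.85,-4.0,0,8.5],[0.039,0.132,0,0.85,-4.0,0,8.5],[0.039,0.132,0,0.85,-4.0,0,8.5],[0,0,0,0.85,-4.0,0,8.5],[0,0,0,0.85,-4.0,0,8.5],[0,0,0,0.85,-4.0,0,8.5],[0,0,0,0.85,-4.0,-2,8.5],[0,0,0,0.85,-4.0,-4,8.5],[0,0,0,0,0,-4,8.5],[0,0,0,0,0,0,8.5]]]'; python3 vt.py 0.618 -.3087 .003
```

```text
time: 10.15
position: [0.6059, -0.2777, 0.164]
orientation: [0.043, 0.152, 0.987, -0.02]
contact_force: [-0.4, 0.6, -0.7]
finger_gap: 0.0849
step cm [  1.21  -3.1  -16.1 ] rot [0.0529 0.0788 0.0095] [ 0.72  0.73 -0.6   1.53  0.52  0.94  1.23]
```

```bash
python3 -m creep '[[[0.053,0.079,0.0095,1.2,-3.1,0,8.5],[0,0,0,0,0,-4,8.5],[0,0,0,0,0,-4,8.5],[0,0,0,0,0,0,8.5]]]'; python3 vt.py 0.618 -.3087 .004
```

```text
time: 10.55
position: [0.62, -0.3053, 0.0879]
orientation: [0.003, 0.146, 0.989, 0.001]
contact_force: [-0.1, -0.2, -0.7]
finger_gap: 0.085
step cm [-0.2  -0.34 -8.39] rot [-0.0004  0.0057 -0.0047] [ 0.72  0.89 -0.58  1.43  0.53  0.98  1.3 ]
```

```bash
python3 -m creep '[[[0,0.005,-0.005,-0.2,-0.34,-2.4,8.5],[0,0,0,0,0,-3,8.5],[0,0,0,0,0,-2.5,8.5],[0,0,0,0,0,-0.5,8.5],[0,0,0,0,0,0,8.5]]]'; python3 vt.py 0.618 -.3087 .004;python3 -m creep '[[[0,0,0,0,0,0,4],[0,0,0,0,0,0,4],[0,0,0,0,0,0,4],[0,0,0,0,0,0,4],[0,0,0,0,0,0,4],[0,0,0,0,0,0,4]]]' 60
```

```text
time: 11.05
position: [0.6228, -0.3099, 0.011]
orientation: [0.007, 0.148, 0.989, -0.001]
contact_force: [0.3, 0.1, 0.3]
finger_gap: 0.0847
step cm [-0.48  0.12 -0.7 ] rot [0.0042 0.0138 0.0012] [ 0.71  0.98 -0.53  1.46  0.59  0.85  1.25]
time: 11.65
position: [0.6231, -0.3109, 0.0127]
orientation: [0.008, 0.149, 0.989, -0.002]
contact_force: [-1.6, -0.4, 6.7]
finger_gap: 0.0464
```

The tool closed about 5 mm off centre in x. I'll reopen and re-centre.

```bash
python3 -m creep '[[[0,0,0,0,0,0,8.5],[0,0,0,0,0,0,8.5],[0,0,0,0,0,0,8.5],[0,0,0,-0.5,0.2,0,8.5],[0.004,0.013,0,0,0,-0.7,8.5],[0,0,0,0,0,0,8.5]]]'; python3 vt.py 0.618 -.3087 .004; python3 -m creep '[[[0,0,0,0,0,0,4],[0,0,0,0,0,0,4],[0,0,0,0,0,0,4],[0,0,0,0,0,0,4],[0,0,0,0,0,0,4],[0,0,0,0,0,0,4]]]' 60; python3 vt.py 0.618 -.3087 .004;
```

```text
time: 12.25
position: [0.616, -0.3083, 0.0012]
orientation: [-0.001, 0.149, 0.989, 0.0]
contact_force: [-0.9, 0.5, -0.2]
finger_gap: 0.0851
step cm [ 0.2  -0.04  0.28] rot [-0.0006 -0.0028  0.0021] [ 0.7   0.99 -0.52  1.47  0.59  0.85  1.25]
time: 12.85
position: [0.6174, -0.3085, 0.0033]
orientation: [0.001, 0.149, 0.989, -0.0]
contact_force: [-0.3, 0.3, 3.9]
finger_gap: 0.048
step cm [ 0.06 -0.02  0.07] rot [0.0006 0.001  0.0021] [ 0.7   0.99 -0.52  1.47  0.59  0.85  1.25]
```

```bash
python3 -m creep '[[[0,0,0,0,0,0.5,4],[0,0,0,0,0,2,4],[0,0,0,0,0,4.5,4],[0,0,0,0,0,4.5,4],[0,0,0,0,0,4.5,4],[0,0,0,0,0,4.5,4],[0,0,0,0,0,4.5,4],[0,0,0,-0.75,3.9,0,4],[0,0,0,-0.75,3.9,0,4],[0,0,0,-0.75,3.9,0,4],[0,0,0,-0.75,3.9,0,4],[-0.0395,-0.129,0,-0.75,3.9,0,4],[-0.0395,-0.129,0,-0.75,3.9,0,4],[-0.0395,-0.129,0,-0.75,3.9,0,4],[-0.0395,-0.129,0,-0.75,3.9,0,4],[0,0,0,-0.75,3.9,0,4],[0,0,0,0,0,0,4],[0,0,0,0,0,0,4]]]'; python3 go.py 85
```

```text
time: 14.65
position: [0.554, 0.0226, 0.2517]
orientation: [0.233, 0.145, 0.96, -0.042]
contact_force: [-0.2, 0.2, -1.3]
finger_gap: 0.0482
in shoulder frame (mm) xyz [  9.1 -23.1 121.5] step cm to t [ 1.72  1.89 -3.6 ]
rotvec needed [-0.0053 -0.0623  0.0076]
F shoulder [-0.9  0.1 -0.9] gap 0.0482 q [ 0.14  0.32 -0.46  2.04  0.84  0.56  0.33]
```

```bash
python3 -m creep '[[[-0.005,-0.062,0.0076,0.05,2.37,-0.39,4],[0,0,0,0.6,-0.18,-1.04,4],[0,0,0,0.6,-0.18,-1.04,4],[0,0,0,0.6,-0.18,-1.04,4],[0,0,0,0,0,0,4],[0,0,0,0,0,0,4]]]'; python3 go.py 60; python3 - <<'E'
from h import *
from go import a,piv
Y=np.array([.2924,.9563,0]); X=np.cross(Y,a); M=np.c_[X,Y,a]
for n,off in(('scene',[.0006,-.0005,.0018]),('top',[-.0006,.0005,.0002])):
    im,d=snap(n); q=(cloud(n,d)-off-piv-.05*a)@M
    w=q[(np.abs(q[...,1])<.028)&(np.abs(q[...,0])<.04)&(q[...,2]>.0)&(q[...,2]<.13)]
    for z in np.arange(.02,.12,.005):
        k=w[(w[:,2]>=z)&(w[:,2]<z+.005)]
        if len(k)>3: print(n,z.round(3),len(k),'x',k[:,0].min().round(4),k[:,0].max().round(4),'y',k[:,1].min().round(4),k[:,1].max().round(4))
E
```

```text
time: 15.25
position: [0.5732, 0.038, 0.2164]
orientation: [0.263, 0.145, 0.953, -0.04]
contact_force: [0.2, -0.4, -0.7]
finger_gap: 0.0477
in shoulder frame (mm) xyz [ 2.8 -2.7 84.1] step cm to t [ 1.04 -0.03 -2.21]
rotvec needed [-0.0006 -0.0003  0.0056]
F shoulder [-0.1 -0.3 -0.8] gap 0.0477 q [-0.01  0.38 -0.33  2.09  1.12  0.45  0.01]
scene 0.02 18 x -0.0033 0.011 y -0.0103 0.0111
scene 0.025 15 x 0.0013 0.0153 y -0.008 0.0114
scene 0.03 19 x -0.0041 0.0136 y -0.0085 0.0128
scene 0.035 16 x -0.0005 0.0131 y -0.0095 0.0132
scene 0.04 19 x -0.0044 0.0132 y -0.008 0.0116
scene 0.045 20 x -0.0012 0.0123 y -0.0082 0.0114
scene 0.05 33 x -0.0086 0.0122 y -0.009 0.012
scene 0.055 18 x -0.0094 0.0111 y -0.0064 0.0074
scene 0.08 30 x -0.0148 0.0283 y -0.021 0.0213
scene 0.085 57 x -0.0134 0.0311 y -0.0261 0.0269
scene 0.09 60 x -0.0123 0.0293 y -0.0257 0.0277
scene 0.095 97 x -0.0185 0.029 y -0.0259 0.0277
scene 0.1 94 x -0.0189 0.0306 y -0.0279 0.0279
scene 0.105 14 x -0.0084 0.0135 y -0.0277 0.0274
scene 0.11 16 x -0.0106 0.0158 y -0.028 0.0275
scene 0.115 15 x -0.0069 0.0153 y -0.0276 0.0279
top 0.02 12 x 0.0043 0.0195 y -0.0114 0.0094
top 0.025 7 x 0.0068 0.0136 y -0.0102 0.01
top 0.03 12 x 0.008 0.0139 y -0.0089 0.0074
top 0.035 4 x 0.012 0.0137 y -0.0058 0.0023
top 0.045 4 x -0.0111 -0.0058 y -0.0044 0.0099
top 0.05 18 x -0.0073 0.0007 y -0.0063 0.0099
top 0.055 13 x -0.0065 0.0005 y -0.0063 0.0057
top 0.08 24 x -0.0097 0.0292 y -0.0252 0.0165
top 0.085 47 x -0.0101 0.0305 y -0.0259 0.0198
top 0.09 53 x -0.0101 0.03 y -0.0269 0.0277
top 0.095 138 x -0.0093 0.0298 y -0.0278 0.0254
top 0.1 176 x -0.0107 0.0291 y -0.0264 0.0271
top 0.105 11 x -0.0004 0.0147 y -0.0278 0.0276
top 0.11 6 x 0.0037 0.015 y 0.0215 0.0264
top 0.115 6 x 0.0114 0.015 y -0.0273 0.0267
```

```bash
python3 -m creep '[[[0,0,0.005,-0.24,0.32,-0.19,4],[0,0,0,0,0,0,4],[0,0,0,0.29,-0.09,-0.5,4],[0,0,0,0.29,-0.09,-0.5,4],[0,0,0,0.29,-0.09,-0.5,4],[0,0,0,0.29,-0.09,-0.5,4],[0,0,0,0.29,-0.09,-0.5,4],[0,0,0,0,0,0,4]]]'; python3 go.py 30
```

```text
time: 16.15
position: [0.5853, 0.0378, 0.1888]
orientation: [0.263, 0.142, 0.953, -0.039]
contact_force: [0.5, -0.1, -1.1]
finger_gap: 0.0479
in shoulder frame (mm) xyz [-1.4  0.6 54.4] step cm to t [ 1.3  -0.46 -2.02]
rotvec needed [-0.0006 -0.0008 -0.0016]
F shoulder [-0.1  0.  -1.1] gap 0.0479 q [-0.04  0.44 -0.27  2.1   1.25  0.41 -0.11]
```

```bash
python3 -m creep '[[[0,0,0,0.29,-0.09,-0.5,4],[0,0,0,0.29,-0.09,-0.5,4],[0,0,0,0.29,-0.09,-0.5,4],[0,0,0,0.29,-0.09,-0.5,4],[0,0,0,0,0,0,4]]]'; python3 go.py 20
```

```text
time: 16.65
position: [0.5969, 0.0343, 0.169]
orientation: [0.264, 0.142, 0.953, -0.039]
contact_force: [0.1, -0.1, -0.7]
finger_gap: 0.0478
in shoulder frame (mm) xyz [-1.2  0.6 31.1] step cm to t [ 0.63 -0.25 -0.89]
rotvec needed [-0.0006 -0.0005 -0.0016]
F shoulder [-0.3 -0.1 -0.6] gap 0.0478 q [-0.06  0.48 -0.23  2.09  1.34  0.38 -0.2 ]
```

```bash
python3 -m creep '[[[0,0,0,0.2,-0.06,-0.34,4],[0,0,0,0.15,-0.05,-0.26,4],[0,0,0,0.1,-0.03,-0.17,4],[0,0,0,0.1,-0.03,-0.17,4],[0,0,0,0,0,0,4]]]'; python3 go.py 20
```

```text
time: 17.15
position: [0.6024, 0.0328, 0.1603]
orientation: [0.264, 0.142, 0.953, -0.039]
contact_force: [0.3, 0.1, -1.1]
finger_gap: 0.0478
in shoulder frame (mm) xyz [-0.8  0.8 20.7] step cm to t [ 0.08 -0.11 -0.02]
rotvec needed [-0.0009  0.0005 -0.0019]
F shoulder [-0.3  0.2 -1.1] gap 0.0478 q [-0.07  0.5  -0.22  2.09  1.39  0.37 -0.24]
```

```bash
python3 -m creep '[[[0,0,0,0.1,-0.03,-0.17,4],[0,0,0,0.1,-0.03,-0.17,4],[0,0,0,0.1,-0.03,-0.17,4],[0,0,0,0,0,0,4]]]'; python3 go.py 20
```

```text
time: 17.55
position: [0.6036, 0.0326, 0.1589]
orientation: [0.266, 0.141, 0.953, -0.039]
contact_force: [-21.7, 1.5, 26.4]
finger_gap: 0.0482
in shoulder frame (mm) xyz [-0.5  1.  18.9] step cm to t [-0.05 -0.09  0.12]
rotvec needed [ 0.0006  0.0045 -0.0023]
F shoulder [-4.6 -4.9 33.6] gap 0.0482 q [-0.07  0.51 -0.21  2.09  1.41  0.37 -0.26]
```

Firm contact. Release, back off and check.

```bash
python3 -m creep '[[[0,0,0,-0.05,0.02,0.1,6],[0,0,0,0,0,0,8.5],[0,0,0,0,0,0,8.5],[0,0,0,0,0,0,8.5],[0,0,0,-0.24,0.07,0.43,8.5],[0,0,0,-0.98,0.3,1.7,8.5],[0,0,0,-1.9,0.6,3.4,8.5],[0,0,0,-2,0.6,3.4,8.5],[0,0,0,-2,0.6,3.4,8.5],[0,0,0,0,0,0,8.5]]]'; python3 go.py 20; python3 chk.py s1; python3 vt.py .442 -.198 .15
```

```text
time: 18.55
position: [0.5339, 0.0564, 0.2847]
orientation: [0.268, 0.141, 0.952, -0.037]
contact_force: [1.0, 0.1, 0.2]
finger_gap: 0.085
in shoulder frame (mm) xyz [  1.1   3.3 164.7] step cm to t [  6.93  -2.46 -12.47]
rotvec needed [-0.0033  0.0094 -0.0051]
F shoulder [ 0.9  0.4 -0.3] gap 0.085 q [ 0.04  0.23 -0.44  2.08  0.86  0.56  0.23]
scene top face z mm 35.2 slope [-0.004 -0.009] 112 shaft top [0.0565 0.0569 0.0574 0.0576]
top top face z mm 35.1 slope [-0.008 -0.007] 311 shaft top [0.0567 0.0568 0.0568 0.0572]
step cm [ -9.17 -25.17 -13.05] rot [ 0.1565  0.5189 -0.0012] [ 0.04  0.24 -0.43  2.08  0.87  0.56  0.23]
```

Step 2 is good: the top face reads 35.2 mm against 36, with the same small bias as before. Next is the washer.

```bash
python3 -m creep '[[[0.039,0.13,0,-1.3,-3.6,0,8.5],[0.039,0.13,0,-1.3,-3.6,0,8.5],[0.039,0.13,0,-1.3,-3.6,-2,8.5],[0.039,0.13,0,-1.3,-3.6,-2,8.5],[0,0,0,-1.3,-3.6,-3,8.5],[0,0,0,-1.3,-3.6,-3,8.5],[0,0,0,-1.3,-3.6,-3,8.5],[0,0,0,0,0,0,8.5],[0,0,0,0,0,0,8.5]]]'; python3 vt.py .4424 -.1982 .05
```

```text
time: 19.55
position: [0.4513, -0.178, 0.1462]
orientation: [0.044, 0.15, 0.988, -0.016]
contact_force: [1.0, -0.1, 0.5]
finger_gap: 0.0848
step cm [-0.89 -2.02 -9.62] rot [0.0447 0.0815 0.0053] [ 0.66  0.48 -0.48  2.06  0.44  0.6   1.15]
```

```bash
python3 -m creep '[[[0.045,0.081,0.005,-0.89,-2.02,0,8.5],[0,0,0,0,0,-4,8.5],[0,0,0,0,0,-4,8.5],[0,0,0,0,0,-1.6,8.5],[0,0,0,0,0,0,8.5],[0,0,0,0,0,0,8.5]]]'; python3 vt.py .4424 -.1982 .003
```

```text
time: 20.15
position: [0.4451, -0.1961, 0.0529]
orientation: [0.003, 0.145, 0.989, 0.0]
contact_force: [0.3, 0.5, 0.4]
finger_gap: 0.085
step cm [-0.27 -0.21 -4.99] rot [ 0.001   0.0066 -0.0049] [ 0.64  0.67 -0.4   2.06  0.52  0.5   1.13]
```

```bash
python3 -m creep '[[[0,0.006,-0.005,-0.35,-0.25,-2.5,8.5],[0,0,0,0,0,-1.8,8.5],[0,0,0,-0.1,0,-0.7,8.5],[0,0,0,0,0,0,8.5],[0,0,0,0,0,0,8.5]]]'; python3 vt.py .4424 -.1982 .002;  python3 - <<'E'
from h import *
im,d=snap('scene'); Q=intool('scene',d,[.0006,-.0005,.0018]); R,p=tool(); W=cloud('scene',d)-[.0006,-.0005,.0018]
# fingertip height: finger points with |y| 38..56
for s in(1,-1):
    m=(np.abs(Q[...,0])<.014)&(s*Q[...,1]>.04)&(s*Q[...,1]<.058)&(W[...,2]>.004)&(W[...,2]<.06)
    print(s,m.sum(),np.sort(Q[m][:,2])[-5:].round(4))
E
```

```text
time: 20.65
position: [0.4403, -0.1997, 0.0036]
orientation: [0.001, 0.149, 0.989, -0.001]
contact_force: [-0.2, 0.0, -0.3]
finger_gap: 0.0849
step cm [ 0.21  0.15 -0.16] rot [0.0019 0.0014 0.0019] [ 0.58  0.75 -0.3   2.09  0.59  0.38  1.07]
1 36 [-0.018  -0.0009 -0.0008 -0.0008 -0.0006]
-1 48 [-0.0144 -0.0121 -0.0121 -0.0111 -0.001 ]
```

```bash
python3 -m creep '[[[0,0,0.002,0.15,0.12,-0.7,8.5],[0,0,0,0,0,0,8.5],[0,0,0,0,0,0,8.5]]]'; python3 vt.py .4424 -.1982 -.004; python3 -m creep '[[[0,0,0,0,0,0,5],[0,0,0,0,0,0,5],[0,0,0,0,0,0,5],[0,0,0,0,0,0,5],[0,0,0,0,0,0,5],[0,0,0,0,0,0,5]]]' 60;python3 vt.py .4424 -.1982 -.004;
```

```text
time: 21.0
position: [0.4409, -0.1984, -0.0045]
orientation: [-0.0, 0.148, 0.989, -0.001]
contact_force: [0.2, -0.6, -0.4]
finger_gap: 0.0851
step cm [0.15 0.02 0.05] rot [ 0.0013 -0.0008  0.    ] [ 0.57  0.77 -0.29  2.09  0.6   0.36  1.06]
time: 21.6
position: [0.4409, -0.1985, -0.0037]
orientation: [-0.0, 0.148, 0.989, -0.001]
contact_force: [-1.6, 0.6, 7.1]
finger_gap: 0.0565
step cm [ 0.15  0.03 -0.03] rot [ 0.002  -0.0004 -0.0002] [ 0.57  0.77 -0.29  2.09  0.6   0.36  1.06]
```

```bash
python3 -m creep '[[[0,0,0,0,0,0.5,5],[0,0,0,0,0,2,5],[0,0,0,0,0,4.5,5],[0,0,0,0,0,4.5,5],[0,0,0,0,0,4.5,5],[0,0,0,0,0,4.5,5],[0,0,0,0,0,4.5,5],[0,0,0,0,0,2.5,5],[-0.0395,-0.129,0,1.4,3.6,0,5],[-0.0395,-0.129,0,1.4,3.6,0,5],[-0.0395,-0.129,0,1.4,3.6,0,5],[-0.0395,-0.129,0,1.4,3.6,0,5],[0,0,0,1.4,3.6,0,5],[0,0,0,1.4,3.6,0,5],[0,0,0,1.4,3.6,0,5],[0,0,0,0,0,0,5],[0,0,0,0,0,0,5]]]'; python3 go.py 85
```

```text
time: 23.3
position: [0.5319, 0.0319, 0.2692]
orientation: [0.23, 0.146, 0.961, -0.043]
contact_force: [-0.5, -0.6, -0.8]
finger_gap: 0.0561
in shoulder frame (mm) xyz [ -2.4 -20.7 148.7] step cm to t [ 3.94  0.96 -5.34]
rotvec needed [-0.0045 -0.0699  0.0088]
F shoulder [-0.7 -0.8 -0.5] gap 0.0561 q [ 0.15  0.27 -0.49  2.05  0.77  0.6   0.37]
```

```bash
python3 -m creep '[[[-0.0045,-0.07,0.0088,0.81,2.0,0.12,5],[0,0,0,0.52,-0.16,-0.91,5],[0,0,0,0.52,-0.16,-0.91,5],[0,0,0,0.52,-0.16,-0.91,5],[0,0,0,0.52,-0.16,-0.91,5],[0,0,0,0.52,-0.16,-0.91,5],[0,0,0,0.52,-0.16,-0.91,5],[0,0,0,0,0,0,5],[0,0,0,0,0,0,5]]]'; python3 go.py 70; cat > ap.py <<'E'
from h import *
from go import a,piv
import sys
Y=np.array([.2924,.9563,0]); X=np.cross(Y,a); M=np.c_[X,Y,a]
for n,off in(('scene',[.0006,-.0005,.0018]),('top',[-.0006,.0005,.0002])):
    im,d=snap(n,sys.argv[1]+n); q=(cloud(n,d)-off-piv-.05*a)@M
    w=q[(np.abs(q[...,1])<.024)&(np.abs(q[...,0])<.04)&(q[...,2]>.04)&(q[...,2]<.13)]
    for z in np.arange(.04,.12,.004):
        k=w[(w[:,2]>=z)&(w[:,2]<z+.004)]
        if len(k)>3: print(n,z.round(3),len(k),'x',k[:,0].min().round(4),k[:,0].max().round(4),'y',k[:,1].min().round(4),k[:,1].max().round(4))
E
python3 ap.py w
```

```text
time: 24.2
position: [0.5712, 0.0397, 0.2162]
orientation: [0.264, 0.145, 0.953, -0.04]
contact_force: [-0.1, 0.2, -1.6]
finger_gap: 0.0562
in shoulder frame (mm) xyz [ 0.6 -1.7 85.1] step cm to t [ 0.74 -0.05 -1.32]
rotvec needed [0.0001 0.0008 0.0045]
F shoulder [-0.9  0.2 -1.3] gap 0.0562 q [-0.    0.38 -0.34  2.1   1.13  0.46 -0.01]
scene 0.04 18 x -0.0033 0.0131 y -0.0096 0.0123
scene 0.044 14 x -0.0068 0.013 y -0.0088 0.0112
scene 0.048 21 x -0.0051 0.0121 y -0.01 0.0105
scene 0.052 22 x -0.0084 0.0107 y -0.0076 0.0091
scene 0.056 16 x -0.0082 0.0086 y -0.0054 0.0089
scene 0.088 38 x -0.0257 0.031 y -0.0172 0.0224
scene 0.092 172 x -0.0257 0.0296 y -0.024 0.0237
scene 0.096 20 x -0.0246 0.0306 y -0.0227 0.0227
top 0.048 4 x -0.0107 -0.0052 y -0.0061 0.0097
top 0.052 18 x -0.0077 -0.0008 y -0.0045 0.0095
top 0.056 9 x -0.0052 0.0011 y -0.005 0.0047
top 0.088 42 x -0.015 0.0312 y -0.023 0.0211
top 0.092 357 x -0.0158 0.032 y -0.0239 0.024
top 0.096 37 x -0.0152 0.0303 y -0.0208 0.0231
```

```bash
python3 -m creep '[[[0,0,0.004,0.05,0.17,0,5],[0,0,0,0,0,0,5],[0,0,0,0.34,-0.1,-0.6,5],[0,0,0,0.34,-0.1,-0.6,5],[0,0,0,0.34,-0.1,-0.6,5],[0,0,0,0.34,-0.1,-0.6,5],[0,0,0,0.34,-0.1,-0.6,5],[0,0,0,0,0,0,5]]]'; python3 go.py 40
```

```text
time: 25.1
position: [0.5893, 0.0377, 0.185]
orientation: [0.264, 0.142, 0.953, -0.039]
contact_force: [1.3, -0.5, -0.4]
finger_gap: 0.0556
in shoulder frame (mm) xyz [-0.   1.7 49.2] step cm to t [ 0.41 -0.3  -0.78]
rotvec needed [-0.0001  0.     -0.0016]
F shoulder [ 1.  -0.1 -1. ] gap 0.0556 q [-0.04  0.45 -0.28  2.09  1.27  0.41 -0.13]
```

```bash
python3 -m creep '[[[0,0,0,0.17,-0.16,-0.34,5],[0,0,0,0.2,-0.06,-0.34,5],[0,0,0,0.2,-0.06,-0.34,5],[0,0,0,0.1,-0.03,-0.17,5],[0,0,0,0,0,0,5]]]'; python3 go.py 30
```

```text
time: 25.6
position: [0.5961, 0.0349, 0.1741]
orientation: [0.264, 0.142, 0.953, -0.039]
contact_force: [-0.0, 0.1, -1.0]
finger_gap: 0.0562
in shoulder frame (mm) xyz [ 0.6  1.  36.1] step cm to t [ 0.22 -0.17 -0.55]
rotvec needed [-0.0006  0.0015 -0.0018]
F shoulder [-0.6  0.1 -0.9] gap 0.0562 q [-0.04  0.48 -0.26  2.09  1.32  0.4  -0.18]
```

```bash
python3 -m creep '[[[0,0,0,0.1,-0.03,-0.17,5],[0,0,0,0.1,-0.03,-0.17,5],[0,0,0,0.1,-0.03,-0.17,5],[0,0,0,0,0,0,5]]]'; python3 go.py 30
```

```text
time: 26.0
position: [0.5983, 0.0344, 0.171]
orientation: [0.266, 0.142, 0.953, -0.039]
contact_force: [-11.1, 1.2, 12.3]
finger_gap: 0.0558
in shoulder frame (mm) xyz [ 0.9  1.1 32.2] step cm to t [ 0.   -0.12 -0.24]
rotvec needed [ 0.0005  0.0037 -0.002 ]
F shoulder [-3.1 -2.1 16.2] gap 0.0558 q [-0.05  0.48 -0.25  2.09  1.35  0.39 -0.2 ]
```

```bash
python3 -m creep '[[[0,0,0,0.05,-0.02,-0.1,5],[0,0,0,0,0,0,5],[0,0,0,0,0,0,6.5],[0,0,0,0,0,0,8.5],[0,0,0,0,0,0,8.5],[0,0,0,0,0,0,8.5],[0,0,0,-0.24,0.07,0.43,8.5],[0,0,0,-0.98,0.3,1.7,8.5],[0,0,0,-1.9,0.6,3.4,8.5],[0,0,0,-2,0.6,3.4,8.5],[0,0,0,-2,0.6,3.4,8.5],[0,0,0,0,0,0,8.5]]]'; python3 go.py 20; python3 chk.py w1; python3 vt.py .5957 .2898 .15
```

```text
time: 27.2
position: [0.5285, 0.0582, 0.2968]
orientation: [0.269, 0.141, 0.952, -0.037]
contact_force: [1.4, -0.2, 1.5]
finger_gap: 0.0848
in shoulder frame (mm) xyz [  2.5   3.5 178. ] step cm to t [  7.46  -2.64 -13.68]
rotvec needed [-0.0028  0.0109 -0.0052]
F shoulder [2.  0.3 0.6] gap 0.0848 q [ 0.07  0.21 -0.48  2.07  0.83  0.59  0.27]
scene top face z mm 41.4 slope [-0.015  0.005] 164 shaft top [0.0567 0.0568 0.0575 0.0587]
top top face z mm 41.2 slope [-0.001  0.006] 463 shaft top [0.0568 0.057  0.0577 0.0587]
step cm [  6.74  23.44 -14.25] rot [ 0.157   0.5203 -0.0012] [ 0.07  0.22 -0.47  2.07  0.83  0.58  0.26]
```

Step 3 is good: the top face reads 41.3 mm against 42. Next is the cap.

```bash
python3 -m creep '[[[0.039,0.13,0,0.96,3.35,0,8.5],[0.039,0.13,0,0.96,3.35,0,8.5],[0.039,0.13,0,0.96,3.35,-2,8.5],[0.039,0.13,0,0.96,3.35,-2,8.5],[0,0,0,0.96,3.35,-3,8.5],[0,0,0,0.96,3.35,-3,8.5],[0,0,0,0.96,3.35,-3,8.5],[0,0,0,0,0,0,8.5],[0,0,0,0,0,0,8.5]]]'; python3 vt.py .5957 .2898 .06
```

```text
time: 28.2
position: [0.5946, 0.2897, 0.1582]
orientation: [-0.003, 0.146, 0.989, -0.002]
contact_force: [0.9, -0.6, 0.4]
finger_gap: 0.0847
step cm [ 0.11  0.01 -9.82] rot [ 0.0037 -0.0063 -0.0029] [-0.18  0.76 -0.56  1.46  0.44  1.06  0.44]
```

```bash
python3 -m creep '[[[0.004,-0.006,-0.003,0.11,0,-3.3,8.5],[0,0,0,0,0,-3.3,8.5],[0,0,0,0,0,-3.3,8.5],[0,0,0,0,0,-3.3,8.5],[0,0,0,0,0,0,8.5],[0,0,0,0,0,0,8.5]]]'; python3 vt.py .5957 .2898 .012
```

```text
time: 28.8
position: [0.5977, 0.2887, 0.0306]
orientation: [0.003, 0.149, 0.989, 0.002]
contact_force: [-0.4, 1.0, 0.6]
finger_gap: 0.0851
step cm [-0.2   0.11 -1.86] rot [-0.003   0.0056  0.0033] [-0.21  0.91 -0.49  1.55  0.54  0.81  0.35]
```

```bash
python3 -m creep '[[[-0.003,0.005,0.003,-0.25,0.12,-1.2,8.5],[0,0,0,0,0,-0.6,8.5],[0,0,0,0,0,0,8.5],[0,0,0,0,0,0,8.5]]]'; python3 vt.py .5957 .2898 .012; python3 -m creep '[[[0,0,0,0,0,0,3],[0,0,0,0,0,0,3],[0,0,0,0,0,0,3],[0,0,0,0,0,0,3],[0,0,0,0,0,0,3],[0,0,0,0,0,0,3],[0,0,0,0,0,0,3]]]' 60;python3 vt.py .5957 .2898 .012
```

```text
time: 29.2
position: [0.5943, 0.2914, 0.012]
orientation: [-0.0, 0.147, 0.989, 0.0]
contact_force: [-0.1, 0.3, -0.3]
finger_gap: 0.0853
step cm [ 0.14 -0.16 -0.  ] rot [-0.0009  0.0001 -0.0019] [-0.23  0.93 -0.48  1.56  0.55  0.79  0.34]
time: 29.9
position: [0.5946, 0.2915, 0.0122]
orientation: [0.0, 0.147, 0.989, 0.001]
contact_force: [0.6, -0.2, 5.6]
finger_gap: 0.0407
step cm [ 0.11 -0.17 -0.02] rot [-0.0012  0.0005 -0.0017] [-0.23  0.93 -0.48  1.56  0.55  0.79  0.34]
```

```bash
python3 -m creep '[[[0,0,0,0,0,0.5,3],[0,0,0,0,0,2,3],[0,0,0,0,0,4.5,3],[0,0,0,0,0,4.5,3],[0,0,0,0,0,4.5,3],[0,0,0,0,0,4.5,3],[0,0,0,0,0,4.5,3],[0,0,0,0,0,2.5,3],[-0.0395,-0.129,0,-0.8,-3.4,0,3],[-0.0395,-0.129,0,-0.8,-3.4,0,3],[-0.0395,-0.129,0,-0.8,-3.4,0,3],[-0.0395,-0.129,0,-0.8,-3.4,0,3],[0,0,0,-0.8,-3.4,0,3],[0,0,0,-0.8,-3.4,0,3],[0,0,0,-0.8,-3.4,0,3],[0,0,0,0,0,0,3],[0,0,0,0,0,0,3]]]'; python3 go.py 85
```

```text
time: 31.6
position: [0.5374, 0.0523, 0.2861]
orientation: [0.263, 0.142, 0.953, -0.04]
contact_force: [0.5, 1.0, -0.5]
finger_gap: 0.0408
in shoulder frame (mm) xyz [  5.7   0.5 163.6] step cm to t [ 3.39 -1.08 -7.03]
rotvec needed [ 0.0004 -0.0023  0.0002]
F shoulder [-0.1  1.1 -0.5] gap 0.0408 q [ 0.01  0.23 -0.38  2.06  0.81  0.56  0.29]
```

```bash
python3 -m creep '[[[0,-0.002,0,-0.5,0.16,-0.33,3],[0,0,0,0.56,-0.17,-0.97,3],[0,0,0,0.56,-0.17,-0.97,3],[0,0,0,0.56,-0.17,-0.97,3],[0,0,0,0.56,-0.17,-0.97,3],[0,0,0,0.56,-0.17,-0.97,3],[0,0,0,0.56,-0.17,-0.97,3],[0,0,0,0,0,0,3],[0,0,0,0,0,0,3]]]'; python3 go.py 70; python3 ap.py c; python3 -c "
import cv2,numpy as np
c=lambda f,u,v:cv2.resize(cv2.imread(f)[v-55:v+55,u-45:u+45],None,fx=4,fy=4)
cv2.imwrite('pics/capap.png',np.hstack([c('pics/cscene.png',325,270),c('pics/ctop.png',300,185)]))"
```

```text
time: 32.5
position: [0.5664, 0.0463, 0.2247]
orientation: [0.264, 0.141, 0.954, -0.039]
contact_force: [0.7, 0.4, -1.6]
finger_gap: 0.0404
in shoulder frame (mm) xyz [-0.6  3.2 95.7] step cm to t [ 1.22 -0.7  -2.18]
rotvec needed [-0.0002 -0.0001 -0.0041]
F shoulder [-0.4  0.6 -1.7] gap 0.0404 q [-0.06  0.36 -0.27  2.09  1.06  0.44  0.06]
scene 0.04 159 x -0.0259 0.0329 y -0.0239 0.0239
scene 0.044 24 x -0.0123 0.0219 y -0.0215 0.0232
scene 0.048 23 x -0.0078 0.0123 y -0.0099 0.0124
scene 0.052 26 x -0.0106 0.0101 y -0.0067 0.0108
scene 0.056 10 x -0.0068 0.0104 y -0.0068 0.0078
scene 0.084 20 x 0.0177 0.0323 y -0.0217 0.023
scene 0.088 71 x -0.0016 0.0328 y -0.0232 0.0236
scene 0.092 48 x 0.0026 0.0332 y -0.0238 0.0232
scene 0.096 29 x 0.0051 0.0217 y -0.0209 0.0216
scene 0.1 24 x 0.0057 0.0231 y -0.0226 0.0237
scene 0.104 36 x 0.0047 0.0228 y -0.0231 0.0236
scene 0.108 21 x 0.0055 0.0198 y -0.0231 0.0221
scene 0.112 33 x 0.0084 0.0236 y -0.0226 0.0235
scene 0.116 32 x -0.0088 0.0221 y -0.0229 0.0235
top 0.04 180 x -0.0067 0.0318 y -0.0239 0.0238
top 0.084 18 x 0.0145 0.0322 y -0.0238 0.0226
top 0.088 169 x 0.0039 0.0319 y -0.0236 0.024
top 0.092 49 x 0.0083 0.0311 y -0.0231 0.0236
top 0.096 19 x 0.0084 0.0225 y -0.0236 0.0235
top 0.1 21 x 0.0092 0.0232 y -0.0216 0.0186
top 0.104 28 x 0.0071 0.0225 y -0.0225 0.0235
top 0.108 20 x 0.01 0.0221 y -0.024 0.0236
top 0.112 26 x 0.0082 0.0224 y -0.0227 0.0233
top 0.116 23 x -0.0096 0.0223 y -0.0212 0.0236
```

View pics/capap.png

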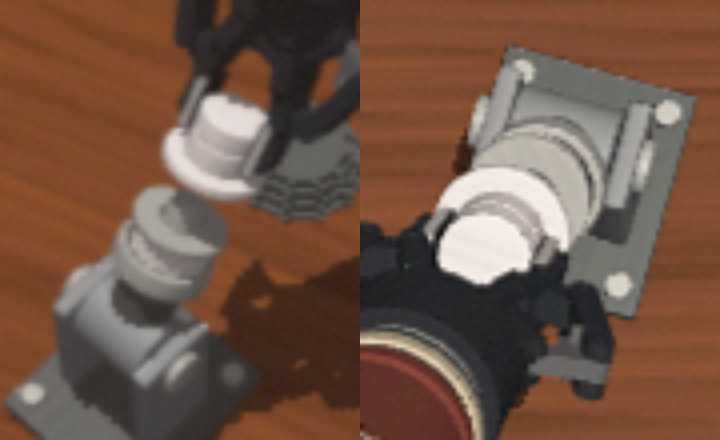

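The stack is on the shaft, and the cap hangs flange down above the tip at (215,145) left crop. I shift y by -2.5 mm and slide down.

```bash
python3 -m creep '[[[0,0,-0.004,-0.07,-0.24,0,3],[0,0,0,0,0,0,3],[0,0,0,0.28,-0.085,-0.49,3],[0,0,0,0.28,-0.085,-0.49,3],[0,0,0,0.28,-0.085,-0.49,3],[0,0,0,0.28,-0.085,-0.49,3],[0,0,0,0.28,-0.085,-0.49,3],[0,0,0,0.28,-0.085,-0.49,3],[0,0,0,0,0,0,3]]]'; python3 go.py 55
```

```text
time: 33.5
position: [0.5828, 0.0369, 0.1948]
orientation: [0.264, 0.144, 0.953, -0.04]
contact_force: [0.8, 0.3, -1.3]
finger_gap: 0.0406
in shoulder frame (mm) xyz [-0.2 -1.  60.6] step cm to t [ 0.31  0.   -0.47]
rotvec needed [ 0.0008 -0.0005  0.0024]
F shoulder [-0.1  0.6 -1.4] gap 0.0406 q [-0.09  0.42 -0.2   2.1   1.18  0.39 -0.05]
```

```bash
python3 -m creep '[[[0,0,0,0.12,0.02,-0.17,3],[0,0,0,0.1,-0.03,-0.17,3],[0,0,0,0.1,-0.03,-0.17,3],[0,0,0,0.1,-0.03,-0.17,3],[0,0,0,0,0,0,3]]]'; python3 go.py 52
```

```text
time: 34.0
position: [0.5869, 0.0367, 0.1896]
orientation: [0.265, 0.143, 0.953, -0.04]
contact_force: [-3.2, 0.3, 3.8]
finger_gap: 0.0408
in shoulder frame (mm) xyz [ 0.6 -0.  54.1] step cm to t [ 0.06 -0.01 -0.21]
rotvec needed [0.0007 0.0019 0.0021]
F shoulder [-0.7 -0.7  4.9] gap 0.0408 q [-0.1   0.43 -0.19  2.09  1.21  0.38 -0.08]
```

```bash
python3 -m creep '[[[0,0,0,0.1,-0.03,-0.17,3],[0,0,0,0,0,0,3],[0,0,0,0,0,0,3]]]'; python3 go.py 52;  python3 -m creep '[[[0,0,0,0,0,0,5],[0,0,0,0,0,0,8.5],[0,0,0,0,0,0,8.5],[0,0,0,0,0,0,8.5],[0,0,0,-0.24,0.07,0.43,8.5],[0,0,0,-0.98,0.3,1.7,8.5],[0,0,0,-1.9,0.6,3.4,8.5],[0,0,0,-2,0.6,3.4,8.5],[0,0,0,-2,0.6,3.4,8.5],[0,0,0,0,0,0,8.5]]]'; python3 - <<'E'
from h import *
from go import a,piv
Y=np.array([.2924,.9563,0]); X=np.cross(Y,a); M=np.c_[X,Y,a]
for n,off in(('scene',[.0006,-.0005,.0018]),('top',[-.0006,.0005,.0002])):
    im,d=snap(n,'fin'+n); q=(cloud(n,d)-off-piv-.05*a)@M; r=np.hypot(q[...,0],q[...,1])
    t=q[(r<.018)&(q[...,2]>.06)&(q[...,2]<.1)]; f=q[(r>.024)&(r<.029)&(q[...,2]>.04)&(q[...,2]<.06)]
    c=np.linalg.lstsq(np.c_[t[:,:2],np.ones(len(t))],t[:,2],rcond=None)[0]
    print(n,'hub top',np.median(t[:,2]),'slope',c[:2].round(3),'flange top',np.median(f[:,2]))
c=lambda f,u,v:cv2.resize(cv2.imread(f)[v-55:v+55,u-45:u+45],None,fx=4,fy=4)
cv2.imwrite('pics/fin.png',np.hstack([c('pics/finscene.png',315,280),c('pics/fintop.png',300,185)]))
E
```

```text
time: 34.3
position: [0.5871, 0.0366, 0.1895]
orientation: [0.266, 0.143, 0.953, -0.04]
contact_force: [-13.5, 1.8, 17.8]
finger_gap: 0.0403
in shoulder frame (mm) xyz [ 0.7 -0.  54. ] step cm to t [ 0.04 -0.01 -0.21]
rotvec needed [0.0013 0.0035 0.0021]
F shoulder [-2.4 -2.2 22.1] gap 0.0403 q [-0.1   0.44 -0.19  2.1   1.22  0.38 -0.09]
time: 35.3
position: [0.5171, 0.0604, 0.3159]
orientation: [0.269, 0.142, 0.952, -0.038]
contact_force: [0.9, 0.2, 1.0]
finger_gap: 0.0851
scene hub top 0.08176630627387466 slope [-0.085 -0.099] flange top 0.04908581587440237
top hub top 0.08114880376876746 slope [-0.007 -0.003] flange top 0.04924478983366086
```

View pics/fin.png

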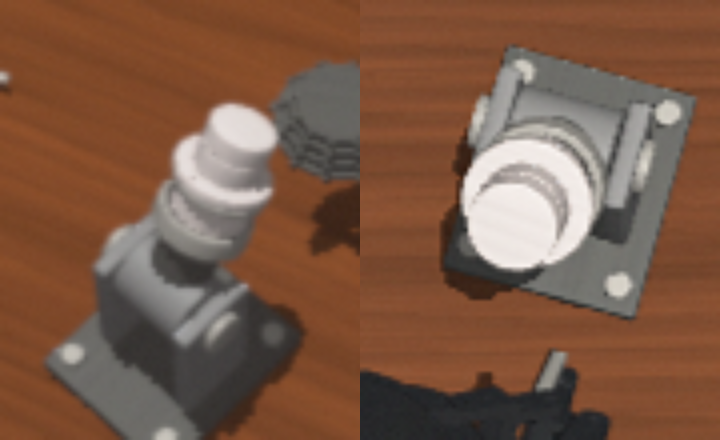

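```bash
python3 -c "
from cell import arm
print(arm.job_done()); print(arm.get_state()['time'])"
```

```text
the job is handed in; nothing more can be done
None
the job is handed in; nothing more can be done
```

The bearing, spacer, washer and cap (flange down) are on the shaft in that order. Each was pressed home, released and backed away from. I handed the job in at about 35 s of the 72 s allowed; no verdict was reported.

**Height checks (along the shaft from the shoulder, average of both cameras):**

| Part | Top face measured (mm) | Expected (mm) |
|---|---|---|
| Bearing | 15.6 | 16 |
| Spacer | 35.2 | 36 |
| Washer | 41.3 | 42 |
| Cap hub | 81.5 | 82 |

- **Contact:** each part met a firm stop at its home height, and the highest push I recorded was about 34 N. The last picture shows the stack square and coaxial, with the gripper clear.
- **Disagreements:**
  - The final scene-camera tilt of the cap read about 0.1 rad. I put this down to hub-side points in the fit, because the top camera read under 0.01 rad.
  - The two cameras also differed by about 1–2 mm in calibration and about 0.04 rad in the first lean estimate. I averaged them.
- **Spacer re-grip:** the first grip closed about 5 mm off centre, so I opened and re-centred before lifting.
- **Bystanders:** I did not measure their positions at the end. I recorded no unexpected contact force on any move.

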